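# Sort the delivered honey jars and turn the display to the customer

### The job

Two honey jars were delivered to the shop counter: set the one with the green tag upright in the empty white nest of the display carousel and the one with the red tag upright in the red returns nest, putting each down gently, not dropping it, and letting go of it. Then turn the carousel by its orange handle until the green-tagged jar faces front, in line with the yellow pointer, and finish while still gripping the handle, holding the carousel still. Leave everything else on the counter where it is and never tip a jar over.

Things in the scene. Friction and masses are not known exactly. Their poses are not given: they have to be found in the camera images.
- jar_green_center (a point): Loose honey jar with a GREEN tag (green disc on the white lid and green band round the lid). Upright cylinder, 48 mm across, 85 mm high, about 200 g, standing on the counter at the start. This point is its centre, half-way up (42.5 mm above its underside). z is its upright axis.
- jar_green: The same green-tagged jar; origin at the centre of its underside.
- jar_red_center (a point): Loose honey jar with a RED tag (red disc and band on the white lid), otherwise the same as the green one: 48 mm across, 85 mm high. This point is its centre, half-way up. z is its upright axis.
- jar_red: The same red-tagged jar; origin at the centre of its underside.
- nest (a point): The only empty nest of the carousel, a white round cup: centre of its inner floor, 37 mm above the counter. Inside 60 mm across, 9 mm deep, wall 4 mm thick (rim 46 mm above the counter). It lies 95 mm from the carousel's axis and turns with it; its x axis points outward from the axis. The other three nests (black, at 90, 180 and 270 degrees) hold display jars of the same size that are fixed to the plate, tops 122 mm above the counter.
- carousel (a joint): Angle of the carousel plate on its base (round wooden plate, 270 mm across, top 34 mm above the counter), rad. 0: the empty nest is exactly in line with the yellow pointer. Grows anticlockwise seen from above; starts between 0.7 and 1.5. It turns freely with slight friction (0.15 N m) and stays where it is left; stops at -3.1 and 3.1. A loose jar standing in the nest slides or tips if the plate is jerked; about 0.6 rad/s is safe.
- handle (a point): Orange bar handle (carousel_c0) on top of the carousel's central steel post, fixed to the plate and turning with it. This point is the bar's centre, on the carousel's axis, 170 mm above the counter. Bar 70 mm long along its y axis, 16 mm thick along its x axis, 32 mm high (154 to 186 mm above the counter); its x axis points towards the empty nest. The post below it is 12 mm in diameter.
- front_spot (a point): Fixed point, the place where the nest's floor centre is when the nest faces front: 95 mm from the carousel's axis towards the yellow arrow head on the black tongue that sticks out from under the plate (arrow 139 to 181 mm from the axis, 13 mm above the counter). x points from the axis outward along the pointer.
- return_nest (a point): Returns nest: red round cup on a fixed grey block (110 x 110 x 12 mm). This point is the centre of its inner floor, 15 mm above the counter; inside 60 mm across, 9 mm deep, rim 24 mm above the counter.
- calculator: Bystander, to be left alone: black desk calculator, 130 x 80 x 20, lying flat (mm). Origin at the centre of its underside.
- terminal: Bystander, to be left alone: grey card terminal, 150 x 75 x 30, lying flat (mm). Origin at the centre of its underside.
- tin: Bystander, to be left alone: yellow-labelled can, 70 across, 95 high (mm). Origin at the centre of its underside.
- water: Bystander, to be left alone: water bottle with blue cap, 62 across, 160 high (mm). Origin at the centre of its underside.
- pen_pot: Bystander, to be left alone: empty blue cup for pens, 70 across, 90 high (mm). Origin at the centre of its underside.
- ledger: Bystander, to be left alone: blue note book with white page, 180 x 130 x 14, lying flat (mm). Origin at the centre of its underside.
- stapler: Bystander, to be left alone: red and black stapler, 130 x 34 x 44 high (mm). Origin at the centre of its underside.

How it is judged:
By the outcome, as a careful person would: the job done as asked, in the order asked, and still so for the second after the job is handed in, while the arm keeps its last pose, push and grip.
It also fails if it takes over 67 s, if anything falls off the work surface, if the arm or the gripper's body presses on something with over 40 N, if the wrist force passes 120 N, or if a joint passes its speed limit or range.

### The arm

A 7-joint arm with a two-finger parallel gripper is mounted at the origin on the work surface. World frame = base frame: x ahead of the robot, y to its left, z up, the work surface at z = 0. Lengths are in m, angles in rad, forces in N, time in s.
With the tool pointing down it reaches from about 0.4 to 0.9 m from the base axis. Payload 5.5 kg.
Tool frame: the origin (TCP) lies at the very end of the fingers, on their centre line; the grasp point (between the pads) lies 19 mm behind it; z points along the fingers, y is the line along which they close (so a half turn about z gives the same grasp; the last joint's range is limited). The gripper opens to 92 mm and grips with 3 to 60 N. Pads are 19 mm wide; open, the fingers measure 130 mm over their backs; the gripper's body (75 mm by 190 mm) begins 47 mm behind the grasp point.
Start: joints at [-1.082, 0.501, -0.427, 1.55, 0.221, 1.138, -0.21], TCP at [0.145, 0.634, 0.227] pointing down, gripper open.
Joint ranges: [-2.88, 2.88], [-0.31, 2.03], [-1.54, 1.56], [0.2, 2.42], [-1.41, 4.55], [0.19, 2.02], [-2.57, 2.57]. Speed limits (rad/s): [2.57, 2.57, 3.14, 3.14, 3.14, 3.14, 3.14].

### API

Orientations are given as a unit quaternion [x, y, z, w].
In Python, from cell import ctrl gives the robot as it stands.
- The arm moves only by the shell command python3 -m inch 'ROWS' [OPENING]. ROWS is JSON, a list that holds one entry, the list of rows, each a list of 4 numbers: the shift along the tool's x, y, z in mm, then the turn about the tool's z in degrees. A call has exactly 10 rows; each row shifts and turns the commanded pose from where the row before left it, along the tool's axes as they then stand; what a row does not reach is not made up. A row lasts 1/12 s, in which the tool goes at most 41.7 mm and 7.16 degrees, less where a joint would pass 70% of its speed; a pose out of reach is approached as far as the arm can. A call with a gripper value outside its range is refused whole. OPENING is the closure in counts, from 0 (fully open) to 255 (shut), set as the call begins (- or left out, the last holds). The fingers move at their own pace and stop on an object; the grip force is fixed at half the most. Time passes only in rows, so rows that do not move let the fingers close, or fill a call up. It gives the time, the measured TCP pose, the force, the opening and the grip force at its end, in the units of the state.
- ctrl.get_obs(): the state, without advancing time (a new reading comes with each control period).
- ctrl.snapshot(name): name is "scene" or "top" or "wrist"; returns a dict with "frame" (420x560x3 uint8, blue, green, red), "fx", "fy", "cx", "cy" (pixels), "rvec" (rotation vector, rad) and "tvec" (3), from world to camera coordinates, as OpenCV has them. Camera axes: x right, y down, z forward; pixel columns grow to the right and rows downward; lengths in m; the calibration is good to about 2 mm. A picture is of the moment at which its call begins. There is no depth.
- ctrl.hand_in(): hands the job in; it is judged then, once.
Trained networks look in a picture, given as the dict that the camera call returned (one of the last four; its "shot" number tells which), for a name from the list of things; names that differ only in an ending like _2 or _b are one class to them, and where a whole thing is asked for, a point or a joint stands for the part that bears it (a point fixed in the world has none). Each returns a list of dicts, best first, with "confidence" (0 to 1); they miss things now and then, are a little off and sometimes report something else, mostly with a low value. They report only what shows in the picture. A call takes as long as a camera call.
- ctrl.find_in(picture, name): "point" ([x, y, z] in m, in world coordinates, good to about 4 mm: the middle of the surface that is visible of it).
- ctrl.pinpoint(picture, name): "point" ([x, y, z] in m, in world coordinates, good to about 4 mm: a listed point, or the origin of a listed thing).
The state is a dict: "time": time; "joint_pos": joint angles; "qvel": joint speeds; "joint_efforts": joint torques, N m; "tool_pos": TCP position; "eef_rot": TCP orientation; "contact_force": force on the tool from outside, world axes, zero at the start; "ft_torque": the same for the moment, N m; "width": finger opening in m; "grasp_force": force on a finger pad.
Only numpy, scipy, OpenCV 4.12 (cv2) and the standard library are available. Lean on these libraries where they do the work, as an engineer would, in place of code of your own. Each camera call takes 0.05 s, during which the arm holds its last target. There are 200 camera calls.

## Working session

There is one attempt and no reset: what is moved stays moved. The work goes in short steps, Python scripts to look and compute and a shell command to move; the robot and the scene stay as the last step left them, time stands still between calls to the robot, and variables do not carry over. Pictures are saved under pics/ and viewed, at most 10 in all, crops included, and the job is handed in when it is done.

```bash
ls; mkdir -p pics
cat > h.py <<'E'
import numpy as np,cv2
from cell import ctrl
from scipy.spatial.transform import Rotation as R
def look(cam,names,meth="pinpoint",save=None):
    s=ctrl.snapshot(cam)
    if save: cv2.imwrite("pics/"+save+".png",s["frame"])
    for n in names:
        r=getattr(ctrl,meth)(s,n)
        print(cam,n,[(np.round(d["point"],4).tolist(),round(d["confidence"],2)) for d in r[:3]])
    return s
def pix(s,p):
    return cv2.projectPoints(np.array([p],float),np.array(s["rvec"]),np.array(s["tvec"]),np.array([[s["fx"],0,s["cx"]],[0,s["fy"],s["cy"]],[0,0,1.]]),None)[0].ravel()
def ray(s,u,v,z):
    Rm=R.from_rotvec(np.ravel(s["rvec"])).as_matrix();t=np.ravel(s["tvec"])
    d=Rm.T@np.array([(u-s["cx"])/s["fx"],(v-s["cy"])/s["fy"],1]);c=-Rm.T@t
    return c+d*(z-c[2])/d[2]
def st():
    o=ctrl.get_obs();Rm=R.from_quat(o["eef_rot"])
    print("t",round(o["time"],2),"tcp",np.round(o["tool_pos"],4),"xaxis",np.round(Rm.as_matrix()[:,0],3),"yaxis",np.round(Rm.as_matrix()[:,1],3),"z",np.round(Rm.as_matrix()[:,2],3),"q",np.round(o["joint_pos"],2),"w",round(o["width"],4))
    return o,Rm
def togo(p,yang=None):
    "shift in tool axes mm to TCP target p; turn deg to bring tool y to world angle yang(deg), mod 180"
    o,Rm=st();print("shift",np.round(Rm.inv().apply(np.array(p)-o["tool_pos"])*1000,1))
    if yang is not None:
        y=Rm.as_matrix()[:,1];a=np.degrees(np.arctan2(y[1],y[0]));d=(yang-a+90)%180-90
        print("turn about tool z",round(-d,1),"or",round(-d+(180 if d>0 else -180),1))
E
python3 - <<'E'
from h import *
st()
N=["jar_green_center","jar_red_center","nest","handle","front_spot","return_nest","jar_green","jar_red","calculator","terminal","tin","water","pen_pot","ledger","stapler"]
look("top",N,save="top0"); look("scene",N,save="scene0")
E
```

```text
pics
t 0.0 tcp [0.1454 0.6328 0.2257] xaxis [-0.975  0.224  0.   ] yaxis [ 0.224  0.975 -0.002] z [-0.001 -0.002 -1.   ] q [-1.08  0.5  -0.43  1.55  0.22  1.14 -0.21] w 0.0917
top jar_green_center [([0.6697, -0.1059, 0.0433], 0.53)]
top jar_red_center [([0.4856, -0.0746, 0.0416], 0.64)]
top nest [([0.5343, 0.2617, 0.0352], 0.6)]
top handle [([0.3328, 0.4563, 0.0009], 0.67), ([0.5392, 0.167, 0.1714], 0.57)]
top front_spot [([0.6288, 0.1983, 0.038], 0.82), ([0.6133, 0.4859, 0.0037], 0.71)]
top return_nest []
top jar_green [([0.6682, -0.1042, -0.004], 0.72)]
top jar_red [([0.4879, -0.0704, -0.0001], 0.71)]
top calculator [([0.3213, -0.3279, 0.0014], 0.56)]
top terminal [([0.4926, -0.4778, 0.0025], 0.9)]
top tin [([0.6934, -0.2905, -0.0037], 0.63), ([0.3203, -0.3284, 0.0], 0.3)]
top water [([0.4983, 0.5196, 0.0013], 0.84)]
top pen_pot [([0.6125, 0.486, 0.005], 0.67), ([0.5423, 0.1672, 0.1681], 0.4)]
top ledger [([0.333, 0.4568, 0.0015], 0.67)]
top stapler [([0.7338, -0.0093, -0.0006], 0.9)]
scene jar_green_center [([0.6702, -0.1004, 0.0423], 0.72), ([0.497, 0.5155, 0.0009], 0.34)]
scene jar_red_center [([0.4886, -0.0699, 0.0427], 0.8)]
scene nest [([0.534, 0.258, 0.0366], 0.65)]
scene handle [([0.5388, 0.1582, 0.1699], 0.68)]
scene front_spot [([0.6319, 0.1981, 0.0335], 0.82)]
scene return_nest [([0.5079, -0.2776, 0.0154], 0.78)]
scene jar_green [([0.6713, -0.102, 0.0006], 0.82), ([0.5293, 0.2589, 0.0389], 0.71)]
scene jar_red [([0.4903, -0.0738, 0.0029], 0.57)]
scene calculator [([0.3198, -0.3277, -0.0019], 0.6), ([0.3321, 0.4565, -0.0001], 0.41)]
scene terminal [([0.4967, -0.4763, 0.0007], 0.93)]
scene tin [([0.7016, -0.2908, -0.0024], 0.93)]
scene water [([0.4976, 0.5176, 0.0013], 0.92)]
scene pen_pot [([0.6124, 0.4871, 0.0031], 0.62)]
scene ledger [([0.3293, 0.4602, 0.0006], 0.94), ([0.496, -0.4764, 0.0016], 0.42)]
scene stapler [([0.7323, -0.0077, -0.0], 0.8), ([0.4869, -0.0731, 0.0032], 0.62)]
```

View pics/top0.png

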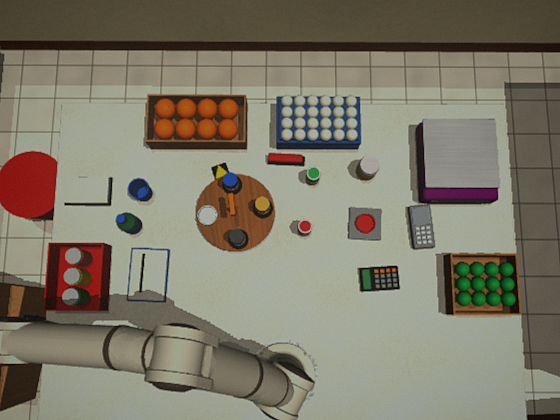

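View pics/scene0.png

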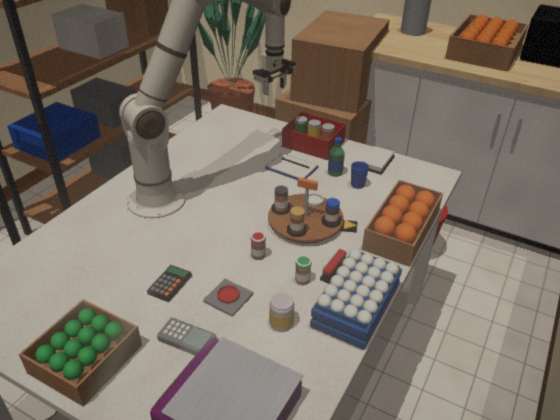

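The top view shows the green jar at (313,175), the red jar at (304,227), the white nest at (208,215), the arrow at (221,170) and the red nest at (365,223). The scene view agrees, and the network points fit too: nest radius ≈ 95 mm, front direction ≈ 22°, nest direction ≈ 92°. I'm moving above the green jar.

```bash
python3 -m inch '[[[-8,-7,-5,0],[-16,-14,-8,0],[-24,-21,-8,0],[-28,-25,-8,0],[-28,-25,-8,0],[-28,-25,-8,0],[-28,-25,-5,0],[-28,-25,0,0],[-28,-25,0,0],[-28,-25,0,0]]]' 0
python3 -m inch '[[[-28,-25,0,0],[-28,-25,0,0],[-28,-25,0,0],[-28,-25,0,0],[-28,-25,0,0],[-28,-25,0,0],[-28,-25,0,0],[-28,-25,0,0],[-28,-25,0,0],[-28,-25,0,0]]]'
python3 -c "
from h import *
togo([0.67,-0.103,0.20],90)"
```

```text
time: 2.43
tool_pos: [0.3358, 0.3651, 0.2775]
eef_rot: [0.113, 0.994, 0.0, 0.001]
contact_force: [0.7, -0.0, -0.3]
width: 0.0916
grasp_force: 0.0
time: 3.27
tool_pos: [0.5522, 0.0587, 0.2774]
eef_rot: [0.113, 0.994, 0.0, 0.0]
contact_force: [0.8, 0.7, -0.7]
width: 0.0918
grasp_force: 0.0
t 3.27 tcp [0.5522 0.0587 0.2774] xaxis [-0.975  0.224 -0.001] yaxis [0.224 0.975 0.   ] z [ 0.001  0.    -1.   ] q [-0.12  0.25 -0.04  1.75  0.01  1.14  1.18] w 0.0918
shift [-151.1 -131.2   77.5]
turn about tool z -13.0 or 167.0
```

```bash
python3 -m inch '[[[-24,-21,5,0],[-24,-21,10,0],[-24,-21,12,0],[-24,-21,12,0],[-22,-18,12,0],[-17,-14,10,0],[-10,-9,8,0],[-6,-5,8,0],[0,0,0,-6],[0,0,0,-7]]]'
python3 -c "
from h import *
look('wrist',['jar_green_center','jar_green','jar_red_center'],save='w1')
togo([0.67,-0.103,0.042],90)"
```

```text
time: 4.1
tool_pos: [0.669, -0.0989, 0.1989]
eef_rot: [-0.003, 1.0, 0.0, -0.001]
contact_force: [0.1, -0.1, 0.4]
width: 0.0918
grasp_force: 0.0
wrist jar_green_center []
wrist jar_green [([0.6664, -0.1012, 0.0004], 0.66)]
wrist jar_red_center []
t 4.3 tcp [ 0.6696 -0.0985  0.2001] xaxis [-1.     0.002 -0.   ] yaxis [0.002 1.    0.001] z [ 0.     0.001 -1.   ] q [ 0.12  0.54 -0.02  1.51  0.01  1.09  1.67] w 0.0917
shift [ -0.4  -4.6 158.1]
turn about tool z -0.1 or 179.9
```

View pics/w1.png

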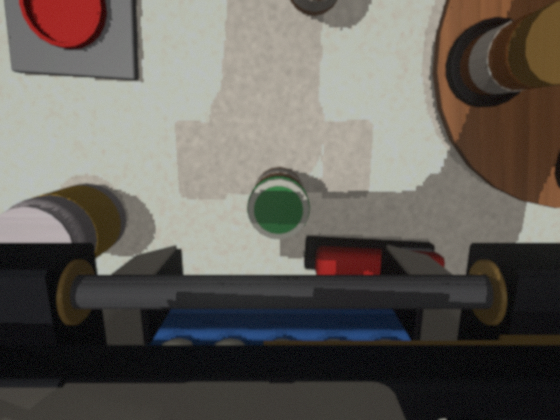

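The wrist view shows the green lid at (278,208), standing clear of the stapler and the tin. I'm working out its position from the pixels at z = 0.085.

```bash
python3 -c "
from h import *
s=ctrl.snapshot('wrist');print(ray(s,278,208,0.085), pix(s,[0.67,-0.102,0.085]))"
```

```text
[ 0.66966736 -0.10093038  0.085     ] [276.61643339 208.42119604]
```

```bash
python3 -m inch '[[[0,-1,10,0],[0,-1,18,0],[0,0,24,0],[0,0,24,0],[0,0,24,0],[0,0,22,0],[0,0,16,0],[0,0,10,0],[0,0,6,0],[0,0,4,0]]]'
python3 -m inch '[[[0,0,0,0],[0,0,0,0],[0,0,0,0],[0,0,0,0],[0,0,0,0],[0,0,0,0],[0,0,0,0],[0,0,0,0],[0,0,0,0],[0,0,0,0]]]' 255
python3 -c "
from h import *
look('top',['nest','front_spot','handle']);look('top',['nest','front_spot','handle']);look('scene',['nest','front_spot','handle'])
st()"
```

```text
time: 5.18
tool_pos: [0.6695, -0.1013, 0.0409]
eef_rot: [-0.0, 1.0, 0.0, -0.0]
contact_force: [0.6, -0.6, 0.2]
width: 0.092
grasp_force: 0.0
time: 6.02
tool_pos: [0.6699, -0.1014, 0.042]
eef_rot: [-0.001, 1.0, 0.0, 0.0]
contact_force: [0.1, -0.5, 2.3]
width: 0.0476
grasp_force: 30.0
top nest [([0.5319, 0.2612, 0.0344], 0.72)]
top front_spot [([0.6289, 0.1967, 0.0375], 0.92), ([0.6917, -0.2921, -0.0023], 0.5)]
top handle [([0.5409, 0.1656, 0.1702], 0.62)]
top nest []
top front_spot []
top handle [([0.5384, 0.1704, 0.1707], 0.57), ([0.6312, 0.1983, 0.0361], 0.34), ([0.331, 0.461, 0.0003], 0.23)]
scene nest [([0.5336, 0.2584, 0.0371], 0.89)]
scene front_spot [([0.6304, 0.1962, 0.0302], 0.66)]
scene handle []
t 6.62 tcp [ 0.6699 -0.1014  0.042 ] xaxis [-1.    -0.001 -0.   ] yaxis [-0.001  1.     0.   ] z [ 0.  0. -1.] q [ 0.13  0.72 -0.02  1.6   0.02  0.82  1.67] w 0.0476
```

```bash
python3 -m inch '[[[0,0,-6,0],[0,0,-14,0],[0,0,-22,0],[0,0,-26,4],[0,0,-26,6],[0,0,-26,6],[0,0,-26,6],[0,0,-26,6],[0,0,-26,6],[0,0,-22,6]]]'
python3 -m inch '[[[0,0,-10,6],[0,0,0,6],[0,0,0,6],[0,0,0,6],[0,0,0,6],[0,0,0,6],[0,0,0,6],[0,0,0,4],[0,0,0,0],[0,0,0,0]]]'
python3 -c "
from h import *
togo([0.533,0.18,0.272],3.6)"
```

```text
time: 7.45
tool_pos: [0.6697, -0.1014, 0.2644]
eef_rot: [0.344, 0.939, 0.0, 0.001]
contact_force: [-0.3, -0.2, -1.8]
width: 0.0476
grasp_force: 30.0
time: 8.28
tool_pos: [0.6695, -0.1012, 0.2719]
eef_rot: [0.681, 0.733, -0.0, -0.0]
contact_force: [-0.3, 0.7, -1.3]
width: 0.0476
grasp_force: 30.0
t 8.28 tcp [ 0.6695 -0.1012  0.2719] xaxis [-0.073  0.997  0.   ] yaxis [ 0.997  0.073 -0.   ] z [-0.  0. -1.] q [-0.1   0.49  0.31  1.44 -0.15  1.23  0.3 ] w 0.0476
shift [ 290.5 -115.4   -0. ]
turn about tool z 0.6 or -179.4
```

```bash
python3 -m inch '[[[12,-5,0,0],[24,-10,0,0],[35,-14,0,0],[38,-15,0,0],[38,-15,0,0],[38,-15,0,0],[38,-15,0,0],[35,-14,0,0],[22,-9,0,0],[10,-4,0,0]]]'
python3 -c "
from h import *
look('wrist',['nest','handle'],save='w2');st()"
```

```text
time: 9.12
tool_pos: [0.5301, 0.1856, 0.272]
eef_rot: [0.678, 0.735, 0.001, -0.001]
contact_force: [0.3, 1.0, -2.1]
width: 0.0475
grasp_force: 30.0
wrist nest [([0.5329, 0.2605, 0.0352], 0.84)]
wrist handle []
t 9.27 tcp [0.5331 0.1799 0.272 ] xaxis [-0.074  0.997 -0.   ] yaxis [0.997 0.074 0.   ] z [ 0. -0. -1.] q [-0.54  0.27  0.2   1.74 -0.06  1.13 -0.25] w 0.0477
```

View pics/w2.png

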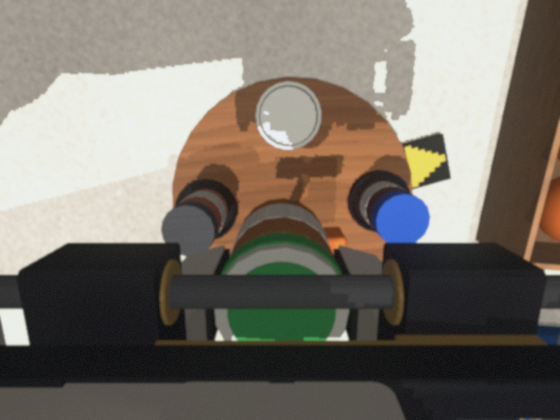

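The white nest rim is centred at (289,115). The arrow tip is at about (446,160) and the jar is held straight.

```bash
python3 -c "
from h import *
s=ctrl.snapshot('wrist');print('nest',ray(s,289,115,0.046),'tip',ray(s,446,160,0.013))
n=look('wrist',['nest','front_spot'])
p=ray(s,289,115,0.046); p[2]=0.272-.13
togo(p,3.6)"
```

```text
nest [0.53694239 0.25282934 0.046     ] tip [0.72005203 0.21741967 0.013     ]
wrist nest [([0.531, 0.2599, 0.0333], 0.85)]
wrist front_spot [([0.6311, 0.1982, 0.0365], 0.83)]
t 9.47 tcp [0.5344 0.1771 0.2717] xaxis [-0.067  0.998 -0.001] yaxis [0.998 0.067 0.   ] z [ 0.    -0.001 -1.   ] q [-0.54  0.27  0.2   1.74 -0.06  1.13 -0.25] w 0.0479
shift [ 75.5   7.6 129.6]
turn about tool z 0.3 or -179.7
```

```bash
python3 -c "
from h import *
for k in range(2):
    s=ctrl.snapshot('wrist');f=s['frame'].astype(int)
    hsv=cv2.cvtColor(s['frame'],cv2.COLOR_BGR2HSV)
    wood=((hsv[...,0]<20)&(hsv[...,1]>90)).astype(np.uint8)
    g=((hsv[...,1]<60)&(hsv[...,2]>90)).astype(np.uint8); 
    n,l,stt,c=cv2.connectedComponentsWithStats(g)
    for i in range(1,n):
        x,y,w,h,a=stt[i]
        if 1500<a<6000 and 40<w<100 and 40<h<100: 
            ct=max(cv2.findContours((l==i).astype(np.uint8),0,1)[0],key=cv2.contourArea); e=cv2.fitEllipse(cv2.convexHull(ct));print((x,y,w,h,a),e,ray(s,*e[0],.046))
st();cv2.imwrite('pics/w3.png',s['frame'])"
```

```text
(np.int32(250), np.int32(71), np.int32(67), np.int32(70), np.int32(3682)) ((283.08746337890625, 105.17845153808594), (66.80926513671875, 69.85320281982422), 2.0769262313842773) [0.53201797 0.25902361 0.046     ]
(np.int32(250), np.int32(71), np.int32(67), np.int32(70), np.int32(3679)) ((283.2283935546875, 105.51829528808594), (66.97442626953125, 69.72552490234375), 2.4112894535064697) [0.53202178 0.2590244  0.046     ]
t 9.57 tcp [0.5342 0.1778 0.2716] xaxis [-0.068  0.998 -0.001] yaxis [ 0.998  0.068 -0.   ] z [ 0.    -0.001 -1.   ] q [-0.54  0.27  0.2   1.74 -0.06  1.13 -0.25] w 0.0476
```

View pics/w3.png

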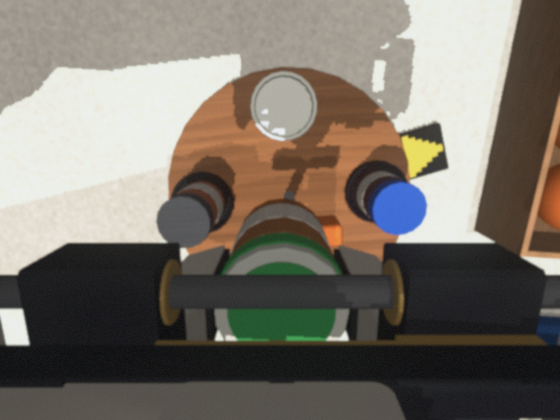

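The wrist view now gives a fitted nest centre of (283,105), which is (0.532, 0.259). That agrees with the network.

```bash
python3 -m inch '[[[8,1,0,0],[16,1,0,0],[21,1,0,0],[20,0,6,0],[11,0,14,0],[5,0,20,0],[0,0,20,0],[0,0,20,0],[0,0,20,0],[0,0,15,0]]]'
python3 -m inch '[[[0,0,15,0],[0,0,14,0],[0,0,12,0],[0,0,9,0],[0,0,5,0],[0,0,3,0],[0,0,0,0],[0,0,0,0],[0,0,0,0],[0,0,0,0]]]'
python3 -c "
from h import *
togo([.532,.259,.079],3.6)"
```

```text
time: 10.4
tool_pos: [0.5301, 0.2607, 0.1547]
eef_rot: [0.682, 0.732, -0.001, -0.0]
contact_force: [-0.6, -0.3, -1.6]
width: 0.0476
grasp_force: 30.0
time: 11.23
tool_pos: [0.5312, 0.2609, 0.0995]
eef_rot: [0.682, 0.732, 0.001, 0.0]
contact_force: [-0.4, -0.3, -0.5]
width: 0.0475
grasp_force: 30.0
t 11.23 tcp [0.5312 0.2609 0.0995] xaxis [-0.071  0.997  0.001] yaxis [0.997 0.071 0.001] z [ 0.001  0.001 -1.   ] q [-0.61  0.52  0.14  1.82 -0.1   0.81 -0.35] w 0.0475
shift [-2.   0.6 20.5]
turn about tool z 0.5 or -179.5
```

```bash
python3 -m inch '[[[-1,0,2,0],[-1,1,3,0],[0,0,3,0],[0,0,3,0],[0,0,3,0],[0,0,2,0],[0,0,2,0],[0,0,0,0],[0,0,0,0],[0,0,0,0]]]'
python3 -c "
from h import *
togo([.532,.259,.079],3.6)"
```

```text
time: 12.07
tool_pos: [0.5319, 0.2588, 0.0808]
eef_rot: [0.682, 0.732, 0.0, 0.0]
contact_force: [-0.6, -0.4, -2.2]
width: 0.0476
grasp_force: 30.0
t 12.07 tcp [0.5319 0.2588 0.0808] xaxis [-0.071  0.997  0.   ] yaxis [0.997 0.071 0.   ] z [ 0.  0. -1.] q [-0.6   0.54  0.14  1.83 -0.1   0.78 -0.34] w 0.0476
shift [0.2 0.1 1.8]
turn about tool z 0.5 or -179.5
```

```bash
python3 -m inch '[[[0,0,0.5,0],[0,0,0.5,0],[0,0,0.5,0],[0,0,0.4,0],[0,0,0,0],[0,0,0,0],[0,0,0,0],[0,0,0,0],[0,0,0,0],[0,0,0,0]]]'
```

```text
time: 12.9
tool_pos: [0.5319, 0.2587, 0.0789]
eef_rot: [0.682, 0.732, 0.0, -0.0]
contact_force: [-1.0, 0.5, 0.1]
width: 0.048
grasp_force: 30.0
```

```bash
python3 -m inch '[[[0,0,0.3,0],[0,0,0.3,0],[0,0,0.2,0],[0,0,0,0],[0,0,0,0],[0,0,0,0],[0,0,0,0],[0,0,0,0],[0,0,0,0],[0,0,0,0]]]'
```

```text
time: 13.73
tool_pos: [0.5323, 0.2588, 0.0789]
eef_rot: [0.682, 0.732, 0.0, 0.0]
contact_force: [-1.5, -1.4, 6.7]
width: 0.0477
grasp_force: 30.0
```

```bash
python3 -m inch '[[[0,0,0,0],[0,0,0,0],[0,0,0,0],[0,0,0,0],[0,0,0,0],[0,0,-1,0],[0,0,-4,0],[0,0,-8,0],[0,0,-14,0],[0,0,-20,0]]]' 0
python3 -m inch '[[[0,0,-25,0],[0,0,-28,0],[0,0,-28,0],[0,0,-24,0],[0,0,-16,0],[0,0,-8,0],[0,0,0,0],[0,0,0,0],[0,0,0,0],[0,0,0,0]]]'
python3 -c "
from h import *
look('wrist',['jar_green_center'],save='w4');look('scene',['jar_green_center','jar_green','jar_red','jar_red_center','return_nest'],save='s4')
togo([.489,-.03,.25],3.6)"
```

```text
time: 14.57
tool_pos: [0.5308, 0.2582, 0.1247]
eef_rot: [0.682, 0.732, -0.001, -0.0]
contact_force: [0.6, 0.4, -0.4]
width: 0.0919
grasp_force: 0.0
time: 15.4
tool_pos: [0.531, 0.2582, 0.2524]
eef_rot: [0.682, 0.732, -0.001, -0.0]
contact_force: [0.5, -0.7, -0.2]
width: 0.0922
grasp_force: 0.0
wrist jar_green_center []
scene jar_green_center [([0.5321, 0.2607, 0.0816], 0.55)]
scene jar_green [([0.5358, 0.2598, 0.041], 0.69)]
scene jar_red [([0.4885, -0.0743, 0.0022], 0.93)]
scene jar_red_center [([0.4897, -0.0711, 0.0416], 0.9)]
scene return_nest [([0.508, -0.2833, 0.0175], 0.74)]
t 15.8 tcp [0.5318 0.2586 0.2538] xaxis [-0.071  0.997 -0.   ] yaxis [ 0.997  0.071 -0.   ] z [-0. -0. -1.] q [-0.63  0.34  0.17  1.69 -0.06  1.12 -0.37] w 0.0918
shift [-284.9  -63.2    3.9]
turn about tool z 0.5 or -179.5
```

View pics/s4.png

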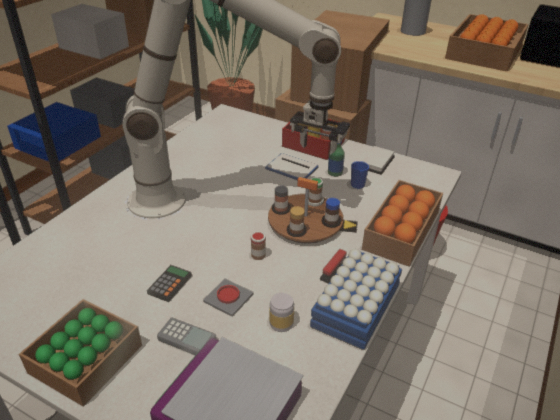

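The green jar stands upright in the carousel at about (315,190), and the red jar is at (258,245). Next is the red jar.

```bash
python3 -m inch '[[[-14,-3,0,0],[-28,-6,0,0],[-38,-8,0,0],[-38,-8,0,0],[-38,-8,0,0],[-38,-8,0,0],[-38,-8,0,0],[-37,-7,0,0],[-36,-6,10,0],[-22,-4,20,0]]]'
python3 -m inch '[[[0,0,20,0],[0,0,10,0],[0,0,0,0],[0,0,0,0],[0,0,0,0],[0,0,0,0],[0,0,0,0],[0,0,0,0],[0,0,0,0],[0,0,0,0]]]'
python3 -c "
from h import *
s=look('wrist',['jar_red_center','jar_red','return_nest'])
hsv=cv2.cvtColor(s['frame'],cv2.COLOR_BGR2HSV)
m=(((hsv[...,0]<8)|(hsv[...,0]>172))&(hsv[...,1]>130)&(hsv[...,2]>60)).astype(np.uint8)
n,l,stt,c=cv2.connectedComponentsWithStats(m)
for i in range(1,n):
    if stt[i][4]>300: print(stt[i],np.round(c[i]),'lid',ray(s,*c[i],.085)[:2],'nest',ray(s,*c[i],.02)[:2])
togo([.489,-.072,.042],3.6)"
```

```text
time: 16.63
tool_pos: [0.4896, -0.0779, 0.2263]
eef_rot: [0.683, 0.73, 0.001, 0.003]
contact_force: [1.0, -0.5, -0.0]
width: 0.0918
grasp_force: 0.0
time: 17.47
tool_pos: [0.4893, -0.072, 0.1942]
eef_rot: [0.681, 0.732, 0.0, 0.0]
contact_force: [0.2, -0.3, 0.4]
width: 0.0919
grasp_force: 0.0
wrist jar_red_center []
wrist jar_red [([0.4849, -0.0717, -0.0018], 0.81)]
wrist return_nest []
[539 142  21  69 821] [552. 185.] lid [ 0.69015798 -0.03759128] nest [ 0.73974014 -0.04503637]
[ 256  188   48   47 1764] [279. 211.] lid [ 0.48922222 -0.07172443] nest [ 0.48995334 -0.0874679 ]
t 17.67 tcp [ 0.4892 -0.0722  0.194 ] xaxis [-0.071  0.997  0.   ] yaxis [0.997 0.071 0.   ] z [ 0.  0. -1.] q [-0.22  0.24  0.35  1.99 -0.1   0.93  0.26] w 0.0918
shift [  0.2  -0.2 152. ]
turn about tool z 0.5 or -179.5
```

```bash
python3 -m inch '[[[0,0,10,0],[0,0,18,0],[0,0,24,0],[0,0,24,0],[0,0,24,0],[0,0,20,0],[0,0,14,0],[0,0,9,0],[0,0,5,0],[0,0,4,0]]]'
python3 -m inch '[[[0,0,0,0],[0,0,0,0],[0,0,0,0],[0,0,0,0],[0,0,0,0],[0,0,0,0],[0,0,0,0],[0,0,0,0],[0,0,0,0],[0,0,0,0]]]' 255
python3 -m inch '[[[0,0,-6,0],[0,0,-14,0],[0,0,-22,0],[0,0,-24,0],[0,0,-24,0],[0,0,-24,0],[0,0,-22,0],[0,0,-14,0],[0,0,-6,0],[0,0,-2,0]]]'
python3 -c "
from h import *
togo([.508,-.36,.2],3.6)"
```

```text
time: 18.5
tool_pos: [0.489, -0.0723, 0.0413]
eef_rot: [0.682, 0.732, -0.0, -0.0]
contact_force: [0.2, -1.6, 0.1]
width: 0.0919
grasp_force: 0.0
time: 19.33
tool_pos: [0.4891, -0.0721, 0.0422]
eef_rot: [0.682, 0.732, -0.0, -0.0]
contact_force: [-1.7, -0.1, 3.9]
width: 0.0475
grasp_force: 30.0
time: 20.17
tool_pos: [0.4897, -0.0722, 0.201]
eef_rot: [0.682, 0.732, 0.001, 0.001]
contact_force: [-0.4, -1.4, -3.4]
width: 0.0478
grasp_force: 30.0
t 20.17 tcp [ 0.4897 -0.0722  0.201 ] xaxis [-0.071  0.997  0.   ] yaxis [0.997 0.071 0.002] z [ 0.002  0.    -1.   ] q [-0.22  0.23  0.36  1.98 -0.1   0.94  0.26] w 0.0478
shift [-288.4   -2.2    1. ]
turn about tool z 0.5 or -179.5
```

```bash
python3 -m inch '[[[-12,0,0,0],[-24,-1,0,0],[-34,-1,0,0],[-38,0,0,0],[-38,0,0,0],[-38,0,0,0],[-36,0,0,0],[-32,0,0,0],[-22,0,0,0],[-12,0,0,0]]]'
python3 -m inch '[[[-2,0,0,0],[0,0,0,0],[0,0,0,0],[0,0,0,0],[0,0,0,0],[0,0,0,0],[0,0,0,0],[0,0,0,0],[0,0,0,0],[0,0,0,0]]]'
python3 -c "
from h import *
s=look('wrist',['return_nest'],save='w5')
hsv=cv2.cvtColor(s['frame'],cv2.COLOR_BGR2HSV)
m=(((hsv[...,0]<8)|(hsv[...,0]>172))&(hsv[...,1]>130)&(hsv[...,2]>60)).astype(np.uint8)
n,l,stt,c=cv2.connectedComponentsWithStats(m)
for i in range(1,n):
    if stt[i][4]>300:
        e=cv2.fitEllipse(cv2.convexHull(max(cv2.findContours((l==i).astype(np.uint8),0,1)[0],key=cv2.contourArea)));print(stt[i],e,ray(s,*e[0],.024)[:2])
togo([.508,-.28,.2],3.6)"
```

```text
time: 21.0
tool_pos: [0.5054, -0.3612, 0.1982]
eef_rot: [0.683, 0.73, -0.001, -0.001]
contact_force: [0.1, -0.3, -2.2]
width: 0.0475
grasp_force: 30.0
time: 21.83
tool_pos: [0.5077, -0.3595, 0.2001]
eef_rot: [0.682, 0.732, 0.0, 0.0]
contact_force: [-0.9, 1.1, -2.9]
width: 0.0475
grasp_force: 30.0
wrist return_nest [([0.5055, -0.286, 0.0127], 0.97)]
[ 251   70   75   78 4553] ((288.4463195800781, 108.448486328125), (74.64910888671875, 77.42622375488281), 6.887425899505615) [ 0.50975039 -0.28207071]
[ 223  234  118   40 1002] ((281.84130859375, 292.28131103515625), (117.01136016845703, 124.69963836669922), 99.41705322265625) [ 0.51667073 -0.45914779]
[251 265  62  10 458] ((281.8594055175781, 278.5962829589844), (28.185415267944336, 64.37471008300781), 90.95087432861328) [ 0.51562302 -0.44437167]
[ 228  309  107   32 3228] ((281.0414733886719, 314.743408203125), (90.43534851074219, 105.74325561523438), 89.69859313964844) [ 0.51765366 -0.48411065]
t 21.93 tcp [ 0.5076 -0.3596  0.2   ] xaxis [-0.071  0.997  0.   ] yaxis [ 0.997  0.071 -0.   ] z [-0.  0. -1.] q [ 0.24  0.47  0.45  1.68 -0.23  1.05  0.83] w 0.0476
shift [79.4  6.1 -0. ]
turn about tool z 0.5 or -179.5
```

View pics/w5.png

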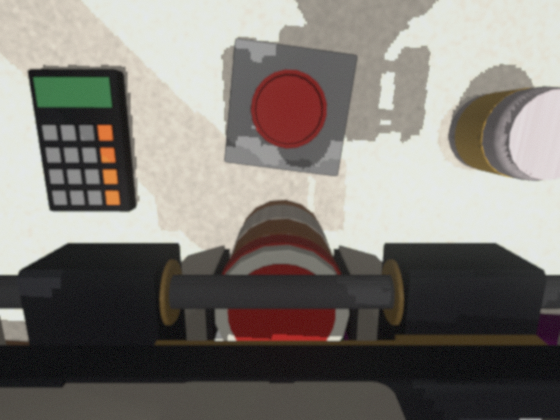

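The red nest is clear, centred at (288,108), which is (0.5095, -0.282). I'm carrying the red jar there now.

```bash
python3 -m inch '[[[8,1,0,0],[16,2,0,0],[22,2,0,0],[18,1,4,0],[10,1,10,0],[3,0,16,0],[0,0,20,0],[0,0,20,0],[0,0,18,0],[0,0,12,0]]]'
python3 -m inch '[[[0,0,8,0],[0,0,6,0],[0,0,4,0],[0,0,2,0],[0,0,0,0],[0,0,0,0],[0,0,0,0],[0,0,0,0],[0,0,0,0],[0,0,0,0]]]'
python3 -c "
from h import *
togo([.5095,-.282,.057],3.6)"
```

```text
time: 22.77
tool_pos: [0.508, -0.2815, 0.0976]
eef_rot: [0.682, 0.732, -0.001, -0.001]
contact_force: [-0.5, 0.1, -3.3]
width: 0.0472
grasp_force: 30.0
time: 23.6
tool_pos: [0.5093, -0.2823, 0.0803]
eef_rot: [0.682, 0.732, 0.0, 0.0]
contact_force: [-0.3, -0.7, -2.5]
width: 0.0477
grasp_force: 30.0
t 23.6 tcp [ 0.5093 -0.2823  0.0803] xaxis [-0.071  0.997 -0.   ] yaxis [0.997 0.071 0.   ] z [ 0. -0. -1.] q [ 0.16  0.56  0.39  1.86 -0.29  0.78  0.77] w 0.0477
shift [ 0.3  0.2 23.3]
turn about tool z 0.5 or -179.5
```

```bash
python3 -m inch '[[[0,0,3,0],[0,0,4,0],[0,0,4,0],[0,0,4,0],[0,0,3,0],[0,0,2,0],[0,0,1,0],[0,0,0,0],[0,0,0,0],[0,0,0,0]]]'
python3 -m inch '[[[0,0,0.5,0],[0,0,0.5,0],[0,0,0.5,0],[0,0,0.5,0],[0,0,0,0],[0,0,0,0],[0,0,0,0],[0,0,0,0],[0,0,0,0],[0,0,0,0]]]'
```

```text
time: 24.43
tool_pos: [0.5093, -0.2824, 0.0592]
eef_rot: [0.682, 0.732, 0.0, 0.0]
contact_force: [0.7, 1.1, -2.9]
width: 0.048
grasp_force: 30.0
time: 25.27
tool_pos: [0.5092, -0.2823, 0.0572]
eef_rot: [0.682, 0.732, 0.0, 0.0]
contact_force: [-2.1, 1.0, 3.2]
width: 0.0476
grasp_force: 30.0
```

```bash
python3 -m inch '[[[0,0,0,0],[0,0,0,0],[0,0,0,0],[0,0,0,0],[0,0,0,0],[0,0,-1,0],[0,0,-4,0],[0,0,-10,0],[0,0,-18,0],[0,0,-24,0]]]' 0
python3 -m inch '[[[0,0,-28,-3],[0,0,-28,-6],[0,0,-28,-6],[0,0,-28,-6],[0,0,-20,-6],[0,0,-10,-6],[0,0,0,-6],[0,0,0,-6],[0,0,0,-6],[0,0,0,-6]]]'
python3 -c "
from h import *
N=['jar_red','jar_green','nest','handle','front_spot']
look('scene',N);look('top',N);look('scene',N[-2:]);look('top',N[-2:])
togo([.539,.10,.26],93.6)"
```

```text
time: 26.1
tool_pos: [0.508, -0.2817, 0.1139]
eef_rot: [0.682, 0.732, -0.001, -0.001]
contact_force: [0.1, 0.4, -0.1]
width: 0.0916
grasp_force: 0.0
time: 26.93
tool_pos: [0.509, -0.2825, 0.2572]
eef_rot: [0.248, 0.969, -0.0, 0.001]
contact_force: [0.1, 0.1, -0.1]
width: 0.0918
grasp_force: 0.0
scene jar_red [([0.5084, -0.2825, 0.0198], 0.91)]
scene jar_green [([0.5326, 0.2579, 0.0395], 0.5)]
scene nest [([0.5286, 0.2595, 0.0371], 0.6)]
scene handle [([0.5419, 0.1571, 0.1716], 0.76)]
scene front_spot [([0.6338, 0.1963, 0.0341], 0.8), ([0.6126, 0.4876, 0.0002], 0.64), ([0.5297, 0.2603, 0.0813], 0.55)]
top jar_red [([0.5091, -0.2808, 0.0145], 0.42)]
top jar_green [([0.5277, 0.2586, 0.0386], 0.75), ([0.323, -0.3258, 0.0031], 0.38), ([0.6917, -0.292, -0.0007], 0.21)]
top nest []
top handle [([0.5414, 0.1657, 0.1706], 0.83)]
top front_spot [([0.6301, 0.1987, 0.0395], 0.75), ([0.502, 0.5183, 0.0014], 0.61)]
scene handle [([0.5434, 0.1593, 0.1705], 0.65)]
scene front_spot [([0.6307, 0.1969, 0.0341], 0.86)]
top handle [([0.5375, 0.1681, 0.1706], 0.86)]
top front_spot [([0.6304, 0.1973, 0.0395], 0.66), ([0.32, -0.3263, 0.0008], 0.42), ([0.6965, -0.2888, -0.0043], 0.22)]
t 27.83 tcp [ 0.5091 -0.2823  0.256 ] xaxis [-0.875  0.484  0.   ] yaxis [ 0.484  0.875 -0.   ] z [-0.  0. -1.] q [ 0.25  0.32  0.27  1.71 -0.09  1.12  1.61] w 0.0921
shift [158.8 349.   -4. ]
turn about tool z -32.5 or 147.5
```

```bash
python3 -m inch '[[[3,12,0,0],[7,26,0,0],[10,37,0,0],[10,39,0,0],[10,39,0,0],[10,39,0,0],[10,39,0,0],[10,39,0,0],[10,39,0,0],[10,37,0,0]]]'
python3 -m inch '[[[10,36,-2,0],[9,30,0,0],[7,22,0,0],[3,10,0,0],[0,0,0,-7],[0,0,0,-7],[0,0,0,-7],[0,0,0,-7],[0,0,0,-4.5],[0,0,0,0]]]'
python3 -m inch '[[[0,0,0,0],[0,0,0,0],[0,0,0,0],[0,0,0,0],[0,0,0,0],[0,0,0,0],[0,0,0,0],[0,0,0,0],[0,0,0,0],[0,0,0,0]]]'
python3 -c "
from h import *
s=look('wrist',['handle','jar_green'],save='w6')
hsv=cv2.cvtColor(s['frame'],cv2.COLOR_BGR2HSV)
m=((hsv[...,0]>4)&(hsv[...,0]<18)&(hsv[...,1]>190)&(hsv[...,2]>120)).astype(np.uint8)
n,l,stt,c=cv2.connectedComponentsWithStats(m)
for i in range(1,n):
    if stt[i][4]>300:
        r=cv2.minAreaRect(max(cv2.findContours((l==i).astype(np.uint8),0,1)[0],key=cv2.contourArea));b=cv2.boxPoints(r);print(stt[i],r,[np.round(ray(s,*q,.186)[:2],4) for q in [r[0],*b]])
togo([.539,.1635,.24],93.6)"
```

```text
time: 28.67
tool_pos: [0.5977, 0.0677, 0.2562]
eef_rot: [0.249, 0.968, 0.0, 0.0]
contact_force: [0.7, 0.4, -0.4]
width: 0.0922
grasp_force: 0.0
time: 29.5
tool_pos: [0.6196, 0.1629, 0.2579]
eef_rot: [-0.032, 0.999, -0.0, -0.0]
contact_force: [-0.1, -0.0, 0.5]
width: 0.0917
grasp_force: 0.0
time: 30.33
tool_pos: [0.6198, 0.1639, 0.258]
eef_rot: [-0.031, 1.0, 0.0, -0.0]
contact_force: [0.2, 0.7, -0.7]
width: 0.0922
grasp_force: 0.0
wrist handle [([0.5476, 0.1639, 0.168], 0.87)]
wrist jar_green [([0.5323, 0.2618, 0.038], 0.65), ([0.7307, -0.0108, 0.001], 0.39)]
t 30.48 tcp [0.6198 0.1639 0.258 ] xaxis [-0.998 -0.062 -0.   ] yaxis [-0.062  0.998  0.   ] z [ 0.  0. -1.] q [-0.27  0.42 -0.04  1.55  0.02  1.17  1.32] w 0.0921
shift [80.7  4.6 18. ]
turn about tool z -0.0 or 180.0
```

View pics/w6.png

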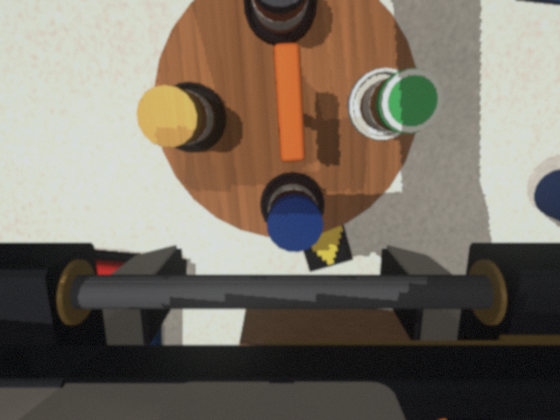

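The bar runs from about (288,44) to (291,160). The green jar stands in the white nest with its lid at (411,98), and the arrow is at (330,250). I'm segmenting the bar.

```bash
python3 -c "
from h import *
s=ctrl.snapshot('wrist')
hsv=cv2.cvtColor(s['frame'],cv2.COLOR_BGR2HSV);print([hsv[y,290].tolist() for y in (60,100,150)],hsv[200,240].tolist())
h=hsv[100,290].astype(int)
m=((abs(hsv[...,0].astype(int)-h[0])<5)&(hsv[...,1]>h[1]-50)&(hsv[...,2]>h[2]-60)).astype(np.uint8);m[230:]=0
n,l,stt,c=cv2.connectedComponentsWithStats(m)
i=1+np.argmax(stt[1:,4])
r=cv2.minAreaRect(max(cv2.findContours((l==i).astype(np.uint8),0,1)[0],key=cv2.contourArea));print(stt[i],r)
c0=ray(s,*r[0],.186)[:2];B=[ray(s,*q,.186)[:2] for q in cv2.boxPoints(r)];print(c0,np.round(B,4))
e=sorted([(np.linalg.norm(B[k]-B[k-1]),tuple(B[k]-B[k-1])) for k in range(4)]);d=e[-1][1];print('sizes',e[0][0],e[-1][0],'bar angle',np.degrees(np.arctan2(d[1],d[0])))
m=((abs(hsv[...,0].astype(int)-27)<6)&(hsv[...,1]>150)&(hsv[...,2]>120)).astype(np.uint8);m[:,:300]=0;m[280:]=0;m[:225]=0
M=cv2.moments(m,True);ac=ray(s,M['m10']/M['m00'],M['m01']/M['m00'],.013)[:2];print('arrow',M['m00'],M['m10']/M['m00'],M['m01']/M['m00'],ac)
lid=ray(s,411,98,.122)[:2];print('lid',lid)
for p in (lid,[.532,.259],[.6307,.1975],ac): v=np.array(p)-c0;print(np.linalg.norm(v),np.degrees(np.arctan2(v[1],v[0])))
"
```

```text
[[11, 187, 206], [11, 187, 207], [11, 187, 206]] [12, 138, 166]
[ 301    0   66  119 3571] ((333.04876708984375, 59.48384475708008), (118.0434799194336, 64.44401550292969), 85.71085357666016)
[0.51807779 0.18787587] [[0.4896 0.1642]
 [0.4848 0.2004]
 [0.5487 0.2133]
 [0.554  0.1743]]
sizes 0.036566648755964486 0.06523109537463113 bar angle -171.05337679802764
arrow 571.0 328.18563922942207 244.81611208406304 [0.69095373 0.22331573]
lid [0.5313678  0.25863399]
0.07199538820061933 79.3624582235294
0.07247392643048299 78.92465882241648
0.11303268091364915 4.884344221274907
0.17647117688043548 11.585219052275257
```

```bash
python3 -c "
from h import *
s=ctrl.snapshot('wrist')
hsv=cv2.cvtColor(s['frame'],cv2.COLOR_BGR2HSV)
m=((abs(hsv[...,0].astype(int)-11)<5)&(hsv[...,1]>165)&(hsv[...,2]>170)).astype(np.uint8);m[230:]=0
n,l,stt,c=cv2.connectedComponentsWithStats(m)
i=l[100,290]
r=cv2.minAreaRect(max(cv2.findContours((l==i).astype(np.uint8),0,1)[0],key=cv2.contourArea));print(stt[i],r)
c0=ray(s,*r[0],.186)[:2];B=[ray(s,*q,.186)[:2] for q in cv2.boxPoints(r)];print(c0,np.round(B,4))
e=sorted([(np.linalg.norm(B[k]-B[k-1]),tuple(B[k]-B[k-1])) for k in range(4)]);d=e[-1][1];print('sizes',e[0][0],e[-1][0],'bar angle',np.degrees(np.arctan2(d[1],d[0])))
for p in ([.5314,.2586],[.532,.259],[.6307,.1975],[.691,.2233]): v=np.array(p)-c0;print(np.linalg.norm(v),np.degrees(np.arctan2(v[1],v[0])))
"
```

```text
[ 274   44   29  117 2620] ((288.40606689453125, 101.71546936035156), (116.15502166748047, 23.441240310668945), 86.98721313476562)
[0.54351043 0.16320278] [[0.5121 0.1524]
 [0.5105 0.166 ]
 [0.5774 0.1748]
 [0.5791 0.1602]]
sizes 0.013684881748020353 0.06746404686427346 bar angle -173.4299511105374
0.09616284411312033 97.2348536606667
0.09648625728698582 96.85147992449109
0.09369268876319736 21.472881720945047
0.15926345560847968 22.16930442034918
```

```bash
python3 -m inch '[[[0,0,0,-3.4],[8,1,0,0],[16,2,0,0],[20,2,0,0],[18,2,0,0],[10,1,4,0],[4,1,8,0],[0,0,12,0],[0,0,14,0],[0,0,12,0]]]'
python3 -m inch '[[[0,0,12,0],[0,0,12,0],[0,0,12,0],[0,0,9,0],[0,0,6,0],[0,0,4,0],[0,0,0,0],[0,0,0,0],[0,0,0,0],[0,0,0,0]]]'
python3 -c "
from h import *
togo([.543,.1632,.153],97)"
```

```text
time: 31.42
tool_pos: [0.5434, 0.1634, 0.2064]
eef_rot: [-0.06, 0.998, -0.0, -0.0]
contact_force: [-0.5, 0.3, -0.2]
width: 0.0917
grasp_force: 0.0
time: 32.25
tool_pos: [0.5438, 0.1638, 0.1538]
eef_rot: [-0.061, 0.998, 0.0, 0.001]
contact_force: [0.5, -0.7, 0.1]
width: 0.0921
grasp_force: 0.0
t 32.25 tcp [0.5438 0.1638 0.1538] xaxis [-0.993 -0.121 -0.001] yaxis [-0.121  0.993  0.   ] z [ 0.001  0.    -1.   ] q [-0.29  0.41 -0.07  1.84  0.03  0.9   1.32] w 0.0921
shift [ 0.9 -0.5  0.8]
turn about tool z -0.0 or 180.0
```

Now I'll close on the bar.

```bash
python3 -m inch '[[[0,0,0,0],[0,0,0,0],[0,0,0,0],[0,0,0,0],[0,0,0,0],[0,0,0,0],[0,0,0,0],[0,0,0,0],[0,0,0,0],[0,0,0,0]]]' 255
python3 -m inch '[[[0,0,0,0],[0,0,0,0],[0,0,0,0],[0,0,0,0],[0,0,0,0],[0,0,0,0],[0,0,0,0],[0,0,0,0],[0,0,0,0],[0,0,0,0]]]'
python3 -c "
from h import *
N=['jar_green','handle','nest','front_spot']
look('top',N);look('scene',N);look('wrist',N);st();print(ctrl.get_obs()['contact_force'],ctrl.get_obs()['ft_torque'])"
```

```text
time: 33.08
tool_pos: [0.5433, 0.1636, 0.153]
eef_rot: [-0.061, 0.998, 0.0, -0.0]
contact_force: [-0.8, 0.4, 0.5]
width: 0.0298
grasp_force: 0.0
time: 33.92
tool_pos: [0.5432, 0.164, 0.153]
eef_rot: [-0.061, 0.998, 0.0, 0.0]
contact_force: [0.4, 3.5, -0.1]
width: 0.0155
grasp_force: 30.0
top jar_green [([0.5323, 0.2608, 0.0331], 0.51)]
top handle []
top nest [([0.5309, 0.2611, 0.0356], 0.63), ([0.5116, -0.2873, 0.0131], 0.46)]
top front_spot []
scene jar_green [([0.5337, 0.2611, 0.0377], 0.65), ([0.7286, -0.008, 0.0003], 0.55)]
scene handle [([0.5441, 0.1603, 0.172], 0.98)]
scene nest [([0.3313, 0.459, -0.002], 0.47)]
scene front_spot [([0.631, 0.1973, 0.0333], 0.58)]
wrist jar_green [([0.5352, 0.2583, 0.0378], 0.69)]
wrist handle []
wrist nest []
wrist front_spot []
t 34.67 tcp [0.5432 0.164  0.153 ] xaxis [-0.993 -0.122 -0.   ] yaxis [-0.122  0.993  0.   ] z [ 0.  0. -1.] q [-0.29  0.41 -0.07  1.84  0.03  0.9   1.32] w 0.0157
[-0.27361951  5.28927338 -2.4824889 ] [ 1.05637086 -0.0034747   0.09564595]
```

```bash
python3 -m inch '[[[0,0,0,0.4],[0,0,0,0.8],[0,0,0,1.2],[0,0,0,1.6],[0,0,0,2],[0,0,0,2],[0,0,0,2],[0,0,0,2],[0,0,0,2],[0,0,0,2]]]'
python3 -c "
from h import *
st();o=ctrl.get_obs();print(o['contact_force'],o['ft_torque'])"
```

```text
time: 35.5
tool_pos: [0.5432, 0.1641, 0.153]
eef_rot: [0.079, 0.997, 0.0, -0.0]
contact_force: [0.2, 5.1, -1.8]
width: 0.0163
grasp_force: 30.0
t 35.5 tcp [0.5432 0.1641 0.153 ] xaxis [-0.987  0.158  0.   ] yaxis [0.158 0.987 0.001] z [ 0.     0.001 -1.   ] q [-0.33  0.41 -0.01  1.84  0.    0.89  1.07] w 0.0163
[ 0.22037003  5.14894556 -1.84798037] [ 1.02724335 -0.05176625  0.11331829]
```

```bash
python3 -m inch '[[[0,0,0,2],[0,0,0,2],[0,0,0,2],[0,0,0,2],[0,0,0,2],[0,0,0,2],[0,0,0,2],[0,0,0,2],[0,0,0,2],[0,0,0,2]]]'
python3 -m inch '[[[0,0,0,2],[0,0,0,2],[0,0,0,2],[0,0,0,2],[0,0,0,2],[0,0,0,2],[0,0,0,2],[0,0,0,2],[0,0,0,2],[0,0,0,2]]]'
python3 -m inch '[[[0,0,0,2],[0,0,0,2],[0,0,0,2],[0,0,0,2],[0,0,0,1.6],[0,0,0,1.2],[0,0,0,0.8],[0,0,0,0.4],[0,0,0,0],[0,0,0,0]]]'
python3 -c "
from h import *
N=['jar_green','nest','front_spot','handle']
look('top',N,save='t7');look('scene',N);look('wrist',N,save='w7');st();o=ctrl.get_obs();print(o['contact_force'],o['ft_torque'])
a=cv2.imread('pics/t7.png')[150:270,170:300];cv2.imwrite('pics/t7c.png',np.hstack([cv2.resize(a,(520,480),interpolation=2)]))"
```

```text
time: 36.33
tool_pos: [0.5433, 0.1642, 0.153]
eef_rot: [0.251, 0.968, 0.0, -0.0]
contact_force: [0.8, 4.7, -2.6]
width: 0.0158
grasp_force: 30.0
time: 37.17
tool_pos: [0.5433, 0.1643, 0.153]
eef_rot: [0.415, 0.91, 0.0, -0.0]
contact_force: [1.6, 5.6, -3.6]
width: 0.0159
grasp_force: 30.0
time: 38.0
tool_pos: [0.5434, 0.1643, 0.153]
eef_rot: [0.508, 0.862, 0.0, -0.0]
contact_force: [1.8, 5.6, -3.2]
width: 0.016
grasp_force: 30.0
top jar_green []
top nest []
top front_spot [([0.4915, -0.478, 0.0036], 0.5)]
top handle [([0.5431, 0.1659, 0.1711], 0.7)]
scene jar_green [([0.7018, -0.2905, -0.001], 0.74), ([0.6289, 0.2076, 0.0396], 0.67)]
scene nest [([0.6281, 0.2102, 0.0357], 0.74), ([0.634, 0.1985, 0.0325], 0.43)]
scene front_spot [([0.6327, 0.1949, 0.0353], 0.79), ([0.7034, -0.2906, -0.0019], 0.2)]
scene handle [([0.5431, 0.1606, 0.1709], 0.82), ([0.6075, 0.4859, 0.0004], 0.57)]
wrist jar_green []
wrist nest [([0.6273, 0.2095, 0.0833], 0.45)]
wrist front_spot []
wrist handle [([0.5472, 0.165, 0.1711], 0.93)]
t 38.75 tcp [0.5434 0.1643 0.153 ] xaxis [-0.485  0.875  0.001] yaxis [0.875 0.485 0.001] z [ 0.     0.001 -1.   ] q [-0.49  0.41  0.18  1.85 -0.09  0.89  0.25] w 0.0156
[ 1.03551057  5.79374838 -2.78421385] [ 1.03970012 -0.14908634  0.01516179]
```

View pics/t7c.png

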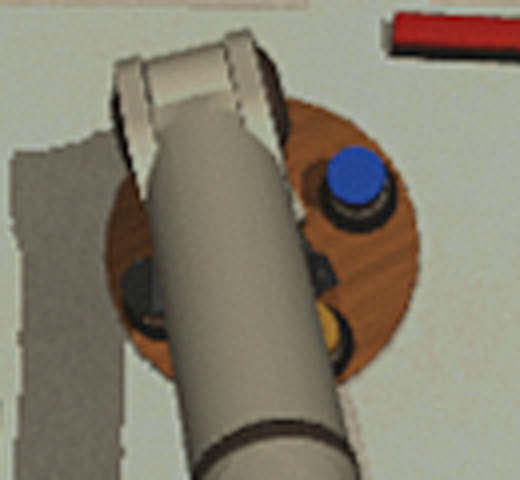

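View pics/w7.png

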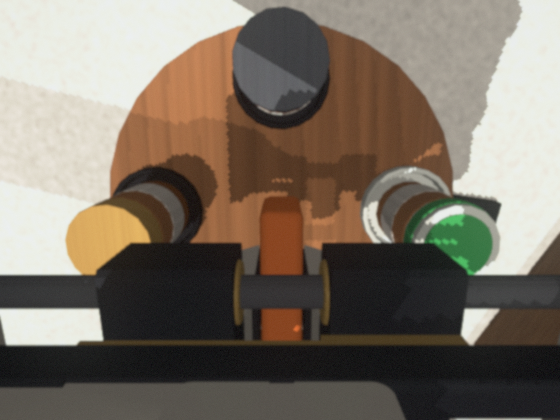

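The plate, handle and jar turned together. The jar is upright in the nest, with its lid at (455,240) in the wrist view. Next I'm refining the pointer direction from the saved full views.

```bash
python3 -c "
from h import *
def arrow(f,s,near):
    hsv=cv2.cvtColor(f,cv2.COLOR_BGR2HSV)
    m=((abs(hsv[...,0].astype(int)-27)<7)&(hsv[...,1]>130)&(hsv[...,2]>90)).astype(np.uint8)
    n,l,stt,c=cv2.connectedComponentsWithStats(m)
    u=pix(s,near);i=min((i for i in range(1,n) if stt[i][4]>8),key=lambda i:np.linalg.norm(c[i]-u))
    return stt[i],ray(s,*c[i],.013)[:2]
near=[.691,.223,.013]
for cam,fn in(('top','top0'),('scene','scene0'),('scene','s4')):
    s=ctrl.snapshot(cam);a,p=arrow(cv2.imread('pics/'+fn+'.png'),s,near)
    for ax in ([.5433,.164],[.5425,.163]): v=p-ax;print(fn,a,p,np.linalg.norm(v),np.degrees(np.arctan2(v[1],v[0])))
s=ctrl.snapshot('scene');print('now',arrow(s['frame'],s,near))
g=[]
for k in range(3): g.append(look('scene',['front_spot','nest','jar_green_center']))
"
```

```text
top0 [216 165  11  14  90] [0.686931   0.22042744] 0.15431759671585712 21.44807486639493
top0 [216 165  11  14  90] [0.686931   0.22042744] 0.1554291643949005 21.683343383861246
scene0 [344 221  12   8  62] [0.69021623 0.22087005] 0.15753913773928763 21.161005286722883
scene0 [344 221  12   8  62] [0.69021623 0.22087005] 0.15864748966300787 21.393507221811028
s4 [344 221  12   8  61] [0.69024824 0.22127783] 0.15771662448819157 21.294958708620655
s4 [344 221  12   8  61] [0.69024824 0.22127783] 0.1588264665423391 21.52626432453379
now (array([344, 221,  12,   8,  64], dtype=int32), array([0.68959408, 0.22069213]))
scene front_spot [([0.6329, 0.1987, 0.0349], 0.78), ([0.4961, 0.5189, -0.0017], 0.53)]
scene nest [([0.6235, 0.2129, 0.0362], 0.66)]
scene jar_green_center [([0.629, 0.2097, 0.0798], 0.82)]
scene front_spot [([0.6327, 0.1956, 0.0337], 0.95)]
scene nest [([0.6274, 0.2113, 0.0351], 0.83)]
scene jar_green_center [([0.3203, -0.3276, 0.0013], 0.73), ([0.5116, -0.2809, 0.0565], 0.65), ([0.6294, 0.2114, 0.0825], 0.52)]
scene front_spot [([0.6324, 0.1984, 0.0344], 0.8)]
scene nest [([0.6269, 0.2082, 0.0363], 0.62)]
scene jar_green_center [([0.6321, 0.2118, 0.0775], 0.68), ([0.4972, -0.4747, 0.0017], 0.16)]
```

```bash
python3 -m inch '[[[0,0,0,0.4],[0,0,0,0.8],[0,0,0,1.2],[0,0,0,1.4],[0,0,0,1.4],[0,0,0,1.1],[0,0,0,0.8],[0,0,0,0.4],[0,0,0,0],[0,0,0,0]]]'
python3 -m inch '[[[0,0,0,0],[0,0,0,0],[0,0,0,0],[0,0,0,0],[0,0,0,0],[0,0,0,0],[0,0,0,0],[0,0,0,0],[0,0,0,0],[0,0,0,0]]]'
python3 -c "
from h import *
for k in range(3): look('scene',['front_spot','nest','jar_green','jar_green_center'])
look('scene',['jar_red','jar_red_center'])
togo([.5433,.164,.153],21.5);o=ctrl.get_obs();print(o['contact_force'],o['ft_torque'],o['qvel'].__abs__().max() if hasattr(o['qvel'],'max') else o['qvel'],o['grasp_force'])"
```

```text
time: 40.38
tool_pos: [0.5434, 0.1644, 0.153]
eef_rot: [0.563, 0.827, 0.0, -0.0]
contact_force: [-0.1, 5.2, -2.4]
width: 0.0156
grasp_force: 30.0
time: 41.22
tool_pos: [0.5435, 0.1643, 0.153]
eef_rot: [0.563, 0.827, 0.0, -0.0]
contact_force: [1.3, 5.2, -2.9]
width: 0.0156
grasp_force: 30.0
scene front_spot [([0.632, 0.1948, 0.0343], 0.71)]
scene nest [([0.6335, 0.1971, 0.0357], 0.67), ([0.5094, -0.2826, 0.0176], 0.5)]
scene jar_green [([0.6331, 0.2006, 0.0403], 0.57)]
scene jar_green_center [([0.6352, 0.201, 0.0792], 0.72)]
scene front_spot [([0.632, 0.201, 0.0348], 0.79)]
scene nest [([0.6317, 0.1969, 0.0378], 0.78), ([0.5124, -0.2794, 0.0558], 0.36)]
scene jar_green [([0.6345, 0.1967, 0.0396], 0.73)]
scene jar_green_center [([0.4967, -0.4765, -0.0014], 0.74), ([0.6332, 0.1992, 0.081], 0.7)]
scene front_spot [([0.6305, 0.1979, 0.034], 0.64), ([0.5092, -0.2843, 0.0166], 0.27)]
scene nest [([0.6341, 0.1987, 0.0353], 0.74)]
scene jar_green [([0.6329, 0.1996, 0.0384], 0.9)]
scene jar_green_center [([0.6354, 0.2008, 0.0797], 0.52), ([0.6347, 0.198, 0.0414], 0.42)]
scene jar_red [([0.5101, -0.2794, 0.0185], 0.69), ([0.4963, 0.515, -0.0001], 0.64)]
scene jar_red_center [([0.5093, -0.2824, 0.0587], 0.66), ([0.514, -0.2801, 0.0126], 0.32)]
t 42.12 tcp [0.5435 0.1644 0.153 ] xaxis [-0.366  0.931  0.001] yaxis [0.931 0.366 0.001] z [ 0.     0.001 -1.   ] q [-0.51  0.41  0.21  1.85 -0.11  0.89  0.13] w 0.0157
shift [-0.3 -0.3  0. ]
turn about tool z -0.0 or 180.0
[ 1.35398736  6.31028152 -3.37411313] [ 1.00235377 -0.18254304  0.0411608 ] 0.0020333495930541052 29.9846550822258
```

The nest and front spot coincide within the measuring error, both jars are upright in their nests, and the handle is gripped and still.

```bash
python3 -c "
from cell import ctrl
print(ctrl.hand_in())"
```

```text
the job is handed in; nothing more can be done
None
```

I handed the job in at about 42 s: the green-tagged jar is upright in the white nest facing the yellow pointer (within about 1°), the red-tagged jar is upright in the red returns nest, and the gripper is holding the handle still; the judged result was not shown.

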